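# Set and lock a peanut roller's gap adjuster

## Task

Slide the green-handled spanner onto the two flats of the brass adjuster collar, swing it clockwise until its handle meets the yellow stop pin, and leave it there to hold the collar while you tighten the steel locknut above it clockwise until it is fully tight. The collar must still be held at the stop by the spanner, left lying on its flats, when you are done. Do not push the tub, bottle, mug or spray bottle about.

Things in the scene. Friction and masses are not known exactly. Their poses are not given: they have to be found in the camera images.
- gap_unit: Roller gap adjuster bolted to the bench: blue plate 250 x 250 x 10 mm (its top at z = 10 mm) with two black rollers between grey cheeks, 62 mm high, on its +x part (x 90 to 154 mm, y -117 to 26 mm in this frame). Origin: on the bench under the vertical axis of adjuster and locknut; the plate runs from x -90 to 160 mm and y -115 to 135 mm. Its position and yaw vary.
- stop_pin (a point): Top centre of the yellow stop pin, 10 mm in diameter, standing 30 mm up from the plate at 74 mm from the adjuster axis. The spanner's handle meets it sideways when swung clockwise; the spanner's long axis, from the adjuster axis to its handle, then points 60 degrees anticlockwise from gap_unit's x.
- collar (a point): Centre (17 mm above the bench) of the brass adjuster collar: 14 mm tall from the plate, 24 mm across its two parallel flats, which run along this frame's x and are 32 mm long; 38 mm over its ends. z is up, the axis. The spanner must slide on from this frame's +x side (its handle towards +x); the other way round the handle never meets the stop.
- bush (a joint): Turn of the adjuster with its collar and stud (rad), growing clockwise from above; starts 0.1 to 0.8, about 1.2 when the spanner's handle is at the stop pin (1.0 to 1.45 counts as at the stop; the jaw has up to 0.08 rad of play either way). It turns freely against a light friction of 0.10 N m and has no end stop of its own.
- nut_mid (a point): Centre of the steel hexagon locknut above the collar: 30 mm across flats, 26 mm tall (26 to 52 mm above the bench), upright axis; this frame's x is square to one pair of flats, the others follow at 60 degrees. The stud sticks out 8 mm above it (to 60 mm, 16 mm diameter); the red dot on its end marks the collar's +x side.
- nut (a joint): Turn of the locknut relative to the adjuster (rad), growing clockwise from above; starts 0.2 to 1.0, fully tight at 1.6 against a hard end (over 1.5 counts as tight). It drags on the adjuster with 0.35 N m, so an adjuster that is not held turns with it.
- spanner_grip (a point): Grip point of the loose flat spanner (0.2 kg), half-way up its handle, 8 mm above its underside. It lies flat on the bench, jaw towards this frame's +x, z up. Green handle 22 mm wide, 16 mm tall, from x -60 to 45 mm; then a steel neck and jaw 10 mm thick, with the same underside, out to 123 mm; the jaw is 50 mm wide outside.
- spanner_jaw (a point): Centre of the spanner's jaw, 105 mm ahead of the grip point and 5 mm above the underside; axes as for spanner_grip. The slot is 26.4 mm wide, open to +x, its bottom 20 mm behind this point, its mouth, flared, 18 mm ahead. Fully on, this point lies on the adjuster axis, within 9 mm.
- tub_mid (a point): Bystander, leave alone: white plastic tub 110 x 75 x 38 mm; its centre.
- bottle_mid (a point): Bystander, leave alone: standing green bottle, 62 mm diameter, 230 mm tall; its centre.
- mug_mid (a point): Bystander, leave alone: white cup, 72 mm diameter, 70 mm tall; its centre.
- sprayer_mid (a point): Bystander, leave alone: standing yellow spray bottle, 60 mm diameter, 157 mm tall; its centre.
Things that resemble listed ones, but are neither listed nor needed, are in the scene too. Of the things that look like the part that bears spanner_grip, the smaller one is meant.

How it is judged:
By the outcome, as a careful person would: the job done as asked, in the order asked, and still so for the second after the job is handed in, with the robot touching nothing.
It also fails if it takes over 67 s, if anything falls off the work surface, if the arm or the gripper's body presses on something with over 40 N, if the wrist force passes 120 N, or if a joint passes its speed limit or range.

## Robot

A 7-joint arm with a two-finger parallel gripper is mounted at the origin on the work surface. World frame = base frame: x ahead of the robot, y to its left, z up, the work surface at z = 0. Lengths are in m, angles in rad, forces in N, time in s.
With the tool pointing down it reaches from about 0.4 to 0.875 m from the base axis. Payload 6.5 kg.
Tool frame: the origin (TCP) lies midway between the tips of the shut fingers; the grasp point (between the pads) lies 19 mm behind it; z points along the fingers, y is the direction in which the jaws open and shut (so a half turn about z gives the same grasp; the last joint's range is limited). The gripper opens to 85 mm and grips with 20 to 120 N. Pads are 22 mm wide; open, the fingers measure 114 mm over their backs; the gripper's body (76 mm by 85 mm) begins 54 mm behind the grasp point. The pads swing forward as they close: fully open they stand 13 mm farther back than shut.
Start: joints at [-1.403, 0.536, -0.004, 1.538, 0.003, 1.067, -0.071], TCP at [0.151, 0.632, 0.231] pointing down, gripper open.
Joint ranges: [-2.7, 2.7], [-0.37, 2.16], [-1.27, 1.26], [0.24, 2.4], [-1.31, 4.45], [0.19, 1.91], [-2.76, 2.76]. Speed limits (rad/s): [2.39, 2.39, 3.14, 3.14, 3.14, 3.14, 3.14].

## Interface

Orientations are given as a unit quaternion [w, x, y, z].
In Python, from station import * gives the robot as it stands.
- The arm moves only by the shell command python3 -m pendant 'ROWS' [FORCE]. ROWS is JSON, a list of rows, each an object of numbers: "tx", "ty", "tz": the shift along the tool's x, y, z in mm; "roll": the turn about the tool's z in degrees; "jaw": the closure in counts, from 0 (fully open) to 255 (shut). A call has 1 to 5 rows; each row shifts and turns the commanded pose from where the row before left it, along the tool's axes as they then stand; what a row does not reach is not made up. A row lasts 1/8 s, in which the tool goes at most 62.5 mm and 10.7 degrees, less where a joint would pass 70% of its speed; a pose out of reach is approached as far as the arm can. A call with a gripper value outside its range is refused whole. The fingers move at their own pace and stop on an object; FORCE is the grip in N (left out, the last holds). Time passes only in rows, so rows that do not move let the fingers close. It gives the time, the measured TCP pose, the force and the opening at its end, in the units of the state.
- observe(): the state, without advancing time (a new reading comes with each control period).
- camera(name): name is "scene" or "top" or "wrist"; returns the picture (480x640x3 uint8, red, green, blue); there is no depth.
- calibration(name): a dict with "fov_y" (degrees; the focal length in pixels is half the picture's height over the tangent of half this angle, whatever the lens; pixels are square), "cx", "cy" (the principal point, pixels), "position" and "rotation" of the camera in the world. Camera axes: x right, y up, looking along -z (the intrinsics and any distortion apply to the point x, -y, -z); pixel columns grow to the right and rows downward; lengths in m; the calibration is good to about 2 mm. A picture is of the moment at which its call begins: read the wrist's pose just before it. calibration takes no time and is no camera call; for the wrist camera it gives the pose at the moment of the call.
- job_done(): hands the job in, once; it reports no verdict.
Trained networks look in the newest picture that a camera, given by its name, has taken for a name from the list of things; names that differ only in an ending like _2 or _b are one class to them, and where a whole thing is asked for, a point or a joint stands for the part that bears it (a point fixed in the world has none). Each returns a list of dicts, best first, with "confidence" (0 to 1); they miss things now and then, are a little off and sometimes report something else, mostly with a low value. They report only what shows in the picture. A call takes as long as a camera call. They do not tell look-alikes from the thing itself.
- find_in(camera, target): "bbox" ([left, top, width, height] in pixels, round what is visible of it).
- outline_of(camera, target): "mask" (480x640 bool, what is visible of it) and "bbox" ([left, top, width, height] in pixels, round what is visible of it).
The state is a dict: "time_s": time; "joints": joint angles; "dq": joint speeds; "tau": joint torques, N m; "tcp_pos": TCP position; "tcp_rot": TCP orientation; "force": force on the tool from outside, world axes, zero at the start; "wrist_torque": the same for the moment, N m; "grip_width": finger opening in m.
Only numpy, scipy, OpenCV 4.12 (cv2) and the standard library are available. Lean on these libraries where they do the work, as an engineer would, in place of code of your own. Each camera call takes 0.05 s, during which the arm holds its last target. There are 200 camera calls.

## Working session

There is one attempt and no reset: what is moved stays moved. The work goes in short steps, Python scripts to look and compute and a shell command to move; the robot and the scene stay as the last step left them, time stands still between calls to the robot, and variables do not carry over. Pictures are saved under pics/ and viewed, about 8 in all and at most 12, crops included, and the job is handed in when it is done.

```bash
mkdir -p pics; ls; python3 - <<'E'
from station import *
import cv2,numpy as np
s=observe();print(s)
for n in("top","scene"):
    c=calibration(n);print(n,c)
    im=camera(n);cv2.imwrite(f"pics/{n}0.png",im[:,:,::-1])
    for t in("spanner_grip","gap_unit","nut_mid"):
        print(n,t,[(d["bbox"],round(d["confidence"],2)) for d in find_in(n,t)])
E
```

```text
pics
{'time_s': 0.0, 'joints': array([-1.40320696,  0.5371398 , -0.00445984,  1.53886448,  0.00261209,
        1.06729192, -0.07122244]), 'dq': array([-0.00116771,  0.00037495, -0.00105735, -0.00044766, -0.00104748,
       -0.00019205,  0.00024683]), 'tau': array([ 7.29284034e-05, -5.83413541e+01,  1.04911957e+00, -2.59101570e+01,
        1.24656738e-02,  9.56595090e-03,  2.25325635e-05]), 'tcp_pos': array([0.15044624, 0.63170894, 0.23043335]), 'tcp_rot': array([-3.68416230e-05,  1.16592080e-01,  9.93179524e-01, -8.48068142e-04]), 'force': array([ 0.46221687, -0.49760918,  0.24788909]), 'wrist_torque': array([-0.01718542,  0.01648148,  0.04988729]), 'grip_width': 0.08554892880196187}
top {'fov_y': 46.22668821216731, 'cx': 322.2996892290655, 'cy': 238.25473604730004, 'position': array([ 0.37179482, -0.01034784,  1.34152266]), 'rotation': array([ 0.70974595,  0.04501207, -0.02847287, -0.70244138])}
top spanner_grip [([408.7, 348.1, 95.6, 69.7], 0.58)]
top gap_unit [([282.0, 128.1, 133.3, 136.5], 0.84)]
top nut_mid [([350.2, 200.7, 14.5, 13.5], 0.63)]
scene {'fov_y': 52.07301884237209, 'cx': 320.27319895953633, 'cy': 241.06136781859402, 'position': array([ 1.11804504, -0.24789599,  1.02034146]), 'rotation': array([0.79911604, 0.25366447, 0.1729996 , 0.51685494])}
scene spanner_grip [([130.5, 179.2, 74.5, 68.0], 0.74), ([149.3, 272.5, 28.0, 78.1], 0.62), ([298.0, 280.7, 16.5, 17.3], 0.21)]
scene gap_unit [([245.6, 240.7, 147.7, 137.3], 0.7)]
scene nut_mid [([299.5, 283.9, 11.5, 15.0], 0.47)]
```

View pics/top0.png

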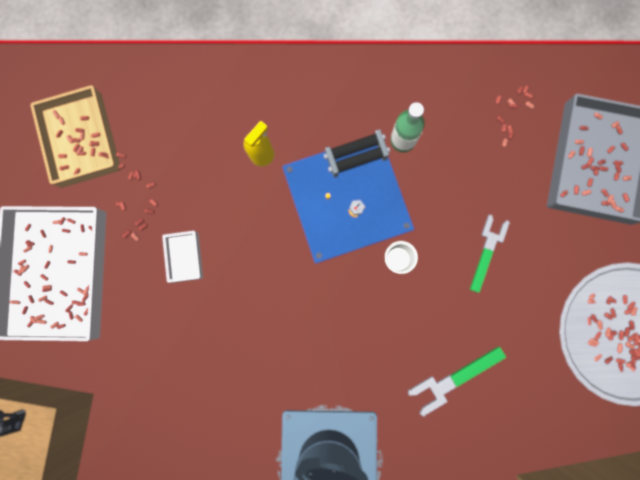

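View pics/scene0.png

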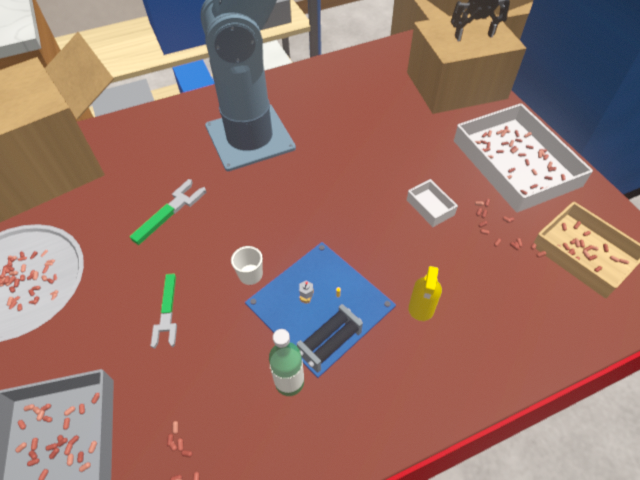

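Top view: there are two green-handled spanners, at (490,255), about 78 px long, and at (457,382), about 108 px long. The smaller one at (490,255) fits. The gap unit's plate spans (283,130)–(412,262), with the nut near (356,208), the pin at (328,196), the mug at (400,258) and the bottle at (408,128).

Next I'll confirm the spanner in a crop and work out coarse positions.

```bash
cat > h.py <<'E'
from station import *
import cv2,numpy as np
from scipy.spatial.transform import Rotation as R
def rot(q): return R.from_quat([q[1],q[2],q[3],q[0]]).as_matrix()
def ray(c,uv,z):
    f=240/np.tan(np.radians(c["fov_y"]/2)); M=rot(c["rotation"]); p=np.array(c["position"])
    uv=np.atleast_2d(np.array(uv,float))
    d=np.c_[(uv[:,0]-c["cx"])/f,-(uv[:,1]-c["cy"])/f,-np.ones(len(uv))]@M.T
    return p+d*((z-p[2])/d[:,2])[:,None]
def proj(c,P):
    f=240/np.tan(np.radians(c["fov_y"]/2)); M=rot(c["rotation"])
    q=(np.atleast_2d(P)-c["position"])@M
    return np.c_[c["cx"]+f*q[:,0]/-q[:,2],c["cy"]-f*q[:,1]/-q[:,2]]
def tool(s):
    M=rot(s["tcp_rot"]); return np.degrees(np.arctan2(M[1,0],M[0,0])),np.degrees(np.arctan2(M[1,1],M[0,1]))
def delta(s,x,y,z=None):
    "tool-frame shift mm to world target"
    M=rot(s["tcp_rot"]); p=np.array(s["tcp_pos"]); t=np.array([x,y,p[2] if z is None else z])
    return np.round(M.T@(t-p)*1000,1)
def fit_line(P):
    c=P.mean(0); u,_,v=np.linalg.svd(P-c,full_matrices=False); return c,v[0]
E
python3 - <<'E'
from h import *
im=cv2.imread("pics/top0.png"); c=calibration("top")
hsv=cv2.cvtColor(im,cv2.COLOR_BGR2HSV)
m=cv2.inRange(hsv,(50,120,80),(75,255,255))
n,l,st,ce=cv2.connectedComponentsWithStats(m)
for i in range(1,n):
    if st[i,4]>80:
        ys,xs=np.nonzero(l==i); P=ray(c,np.c_[xs,ys],.016)[:,:2]; r=cv2.minAreaRect((P*1000).astype(np.float32)); ct,v=fit_line(P)
        print("green",ce[i],st[i,4],r,ct,np.degrees(np.arctan2(v[1],v[0])))
m=cv2.inRange(hsv,(105,150,60),(125,255,255)); m[:120]=0;m[280:]=0
ys,xs=np.nonzero(m); P=ray(c,np.c_[xs,ys],.01)[:,:2]; print("blue",cv2.minAreaRect((P*1000).astype(np.float32)))
print("pin",ray(c,[328,196],.04),"nut",ray(c,[357.5,207.5],.052), "mug",ray(c,[401,257],.07),"bottle",ray(c,[408,132],.15))
a=cv2.resize(im[205:305,430:530],None,fx=4,fy=4,interpolation=2);b=cv2.resize(im[335:435,400:520],None,fx=3.3333,fy=4,interpolation=2)
cv2.imwrite("pics/crop.png",np.hstack([a,b]))
s=observe();print(tool(s))
cw=calibration("wrist");M=rot(s["tcp_rot"]);print("wristcam",cw["fov_y"],M.T@(cw["position"]-s["tcp_pos"]),(M.T@rot(cw["rotation"])).round(2))
E
```

```text
green [481.14285714 269.98746867] 399 ((438.75811767578125, -351.4833068847656), (21.20516014099121, 101.44171142578125), 70.78214263916016) [ 0.43872393 -0.35142829] 160.4243265155357
green [477.65205092 366.0311174 ] 707 ((217.66717529296875, -339.51202392578125), (27.657066345214844, 131.59893798828125), 30.99593734741211) [ 0.21761085 -0.33955684] 120.89677391195261
blue ((610.0103149414062, -36.956146240234375), (243.9657745361328, 243.95828247070312), 19.45037269592285)
pin [[0.60724374 0.00870252 0.04      ]] nut [[ 0.57858639 -0.06008611  0.052     ]] mug [[ 0.46339815 -0.15811047  0.07      ]] bottle [[ 0.72911807 -0.16473761  0.15      ]]
(np.float64(166.60314254168122), np.float64(76.60314215291261))
wristcam 71.61039460320504 [ 0.08191269 -0.00040344 -0.14224371] [[-0.    0.95  0.32]
 [ 1.    0.   -0.  ]
 [-0.    0.32 -0.95]]
```

View pics/crop.png

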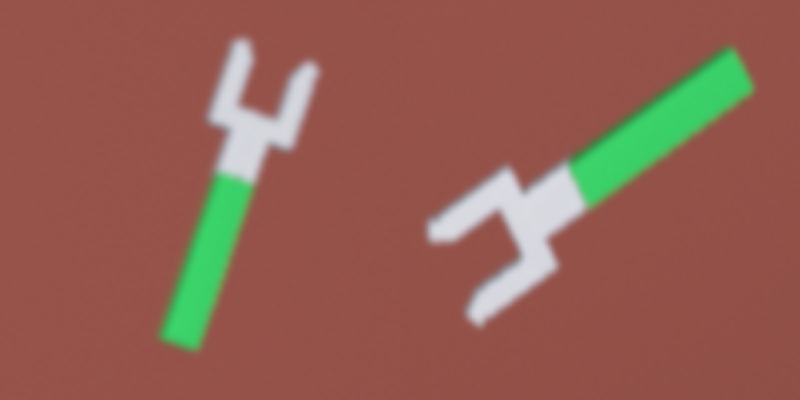

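Crop confirmed: left is the smaller spanner (handle about 101 x 21 mm) and right is the bigger look-alike. I'll go over the gap unit first to take a wrist-camera picture on the way.

```bash
R='[{"tx":-38.5,"ty":-38.3},{"tx":-38.5,"ty":-38.3},{"tx":-38.5,"ty":-38.3},{"tx":-38.5,"ty":-38.3},{"tx":-38.5,"ty":-38.3}]'
python3 -m pendant '[{"tx":-38.5,"ty":-38.3},{"tx":-38.5,"ty":-38.3},{"tx":-38.5,"ty":-38.3},{"tx":-38.5,"ty":-38.3},{"tx":-38.5,"ty":-38.3}]'
python3 -m pendant '[{"tx":-38.5,"ty":-38.3},{"tx":-38.5,"ty":-38.3},{"tx":-38.5,"ty":-38.3},{"tx":-38.5,"ty":-38.3},{"tx":-38.5,"ty":-38.3}]'
python3 -m pendant '[{"tx":-38.5,"ty":-38.3},{"tx":-38.5,"ty":-38.3},{"tx":-38.5,"ty":-38.3},{"tx":-38.5,"ty":-38.3},{"tx":-38.5,"ty":-38.3}]'
python3 -m pendant '[{},{}]'
python3 - <<'E'
from h import *
s=observe();c=calibration("wrist");im=camera("wrist")[:,:,::-1].copy();cv2.imwrite("pics/w1.png",im)
np.savez("w1.npz",**{k:np.array(v) for k,v in c.items()})
print(s["tcp_pos"],tool(s),proj(c,[[.5795,-.059,.06],[.5795,-.059,.017],[.607,.0087,.04]]).round(1))
E
```

```text
[0.15058324 0.63222729 0.23115524] (np.float64(166.60314254168122), np.float64(76.60314215291261)) [[-50.1 583.8]
 [-22.3 549.9]
 [ 11.1 571.7]]schema error: expected keys tx, ty, tz, roll, jaw
schema error: expected keys tx, ty, tz, roll, jaw
schema error: expected keys tx, ty, tz, roll, jaw
schema error: expected keys tx, ty, tz, roll, jaw
```

View pics/w1.png

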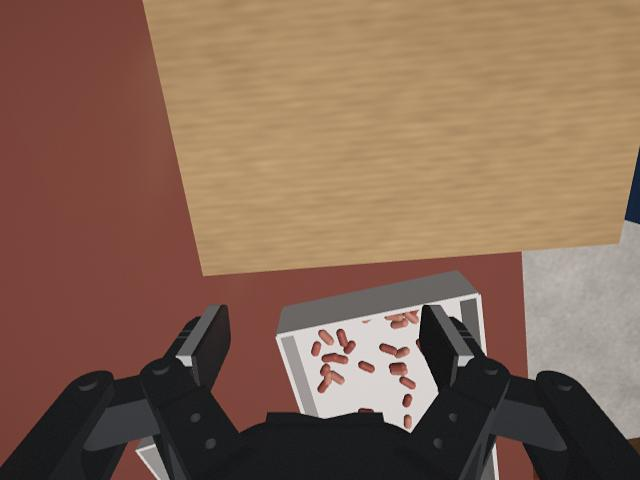

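The call was refused because rows need all five keys, so the picture only shows the start position. Sending it again with full rows.

```bash
python3 -m pendant '[{"tx":-38.5,"ty":-38.3,"tz":0,"roll":0,"jaw":0},{"tx":-38.5,"ty":-38.3,"tz":0,"roll":0,"jaw":0},{"tx":-38.5,"ty":-38.3,"tz":0,"roll":0,"jaw":0},{"tx":-38.5,"ty":-38.3,"tz":0,"roll":0,"jaw":0},{"tx":-38.5,"ty":-38.3,"tz":0,"roll":0,"jaw":0}]' >/dev/null
python3 -m pendant '[{"tx":-38.5,"ty":-38.3,"tz":0,"roll":0,"jaw":0},{"tx":-38.5,"ty":-38.3,"tz":0,"roll":0,"jaw":0},{"tx":-38.5,"ty":-38.3,"tz":0,"roll":0,"jaw":0},{"tx":-38.5,"ty":-38.3,"tz":0,"roll":0,"jaw":0},{"tx":-38.5,"ty":-38.3,"tz":0,"roll":0,"jaw":0}]'
python3 -m pendant '[{"tx":-38.5,"ty":-38.3,"tz":0,"roll":0,"jaw":0},{"tx":-38.5,"ty":-38.3,"tz":0,"roll":0,"jaw":0},{"tx":-38.5,"ty":-38.3,"tz":0,"roll":0,"jaw":0},{"tx":-38.5,"ty":-38.3,"tz":0,"roll":0,"jaw":0},{"tx":0,"ty":0,"tz":0,"roll":0,"jaw":0}]'
python3 - <<'E'
from h import *
s=observe();c=calibration("wrist");im=camera("wrist")[:,:,::-1].copy();cv2.imwrite("pics/w1.png",im)
np.savez("w1.npz",**{k:np.array(v) for k,v in c.items()})
print(s["tcp_pos"],tool(s),s["dq"].round(3),proj(c,[[.5795,-.059,.06],[.5795,-.059,.017],[.607,.0087,.04]]).round(1))
u,v=proj(c,[.5795,-.059,.03])[0].astype(int)
cv2.imwrite("pics/w1c.png",cv2.resize(im[max(v-75,0):v+75,max(u-100,0):u+100],(800,600),interpolation=2));print(u,v)
E
```

```text
time_s: 1.7
tcp_pos: [0.4373, 0.1691, 0.2317]
tcp_rot: [0.0, 0.117, 0.993, 0.0]
force: [0.8, 0.4, 0.6]
grip_width: 0.0858
time_s: 2.33
tcp_pos: [0.5522, -0.0192, 0.2316]
tcp_rot: [0.001, 0.12, 0.993, -0.001]
force: [-0.2, 0.4, -0.4]
grip_width: 0.0853
[ 0.55219092 -0.01919028  0.2315805 ] (np.float64(166.1930892464307), np.float64(76.1928252894286)) [-0.055 -0.023 -0.066  0.046 -0.016  0.007 -0.039] [[293.3 250.8]
 [296.7 237.4]
 [362.6 253.4]]
295 241
```

View pics/w1c.png

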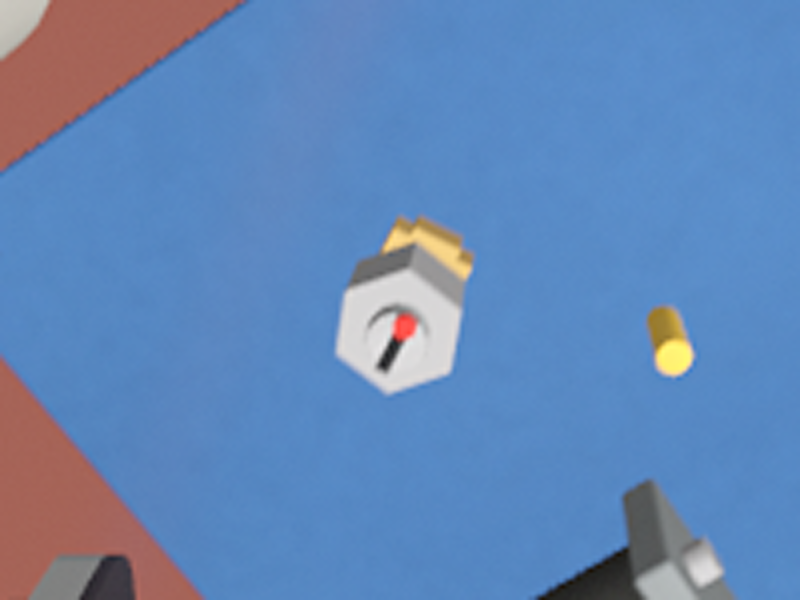

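The wrist crop (0.25 px per crop px, offset (195,166)) shows the nut's hexagon centred at (398,330), with the red dot at (405,326) and its slot mark running to (382,368). The collar's +x end sticks out towards the upper right, and the pin is at (672,357).

```bash
python3 - <<'E'
from h import *
c=dict(np.load("w1.npz"));c={k:(float(v) if v.ndim==0 else v) for k,v in c.items()}
g=lambda L,z: ray(c,np.array(L)/4+[195,166],z)[:,:2]
ang=lambda d: np.degrees(np.arctan2(d[1],d[0]))
S=g([(382,368),(405,326)],.06);print("slot",ang(S[1]-S[0]))
H=g([(347,290),(407,266),(463,302),(450,372),(388,393),(336,353)],.052);print("nut",H.mean(0),[ (ang(h-H.mean(0))%60).round(1) for h in H])
C=g([(382,250),(402,218),(472,258)],.024);print("collar edge",ang(C[1]-C[0]),ang(C[2]-C[1]))
print("pin",g([(674,358)],.04))
a=np.radians(79.45);
for ax in (H.mean(0),): print("pin pred",ax+.074*np.array([np.cos(a-.2178),np.sin(a-.2178)]))
s=observe();print(s["tcp_pos"],"delta to spanner",delta(s,.4458,-.3540))
E
```

```text
slot 137.68151855212784
nut [ 0.58005514 -0.05844362] [np.float64(35.9), np.float64(37.4), np.float64(40.6), np.float64(34.4), np.float64(35.7), np.float64(37.4)]
collar edge 133.8544099072461 45.109032873544045
pin [[0.60957772 0.00918489]]
pin pred [0.60900374 0.00965908]
[ 0.55116019 -0.01619488  0.23127497] delta to spanner [ 2.290e+01 -3.531e+02  2.000e-01]
```

Everything agrees: axis (0.580, -0.058), plate yaw 19.5°, and the pin within 1 mm of prediction. The collar's +x points at about 137°, and the nut flat normals sit at 7° mod 60. Now to the spanner.

```bash
python3 -m pendant '[{"tx":4,"ty":-59,"tz":0,"roll":0,"jaw":0},{"tx":4,"ty":-59,"tz":0,"roll":0,"jaw":0},{"tx":4,"ty":-59,"tz":0,"roll":0,"jaw":0},{"tx":4,"ty":-59,"tz":0,"roll":0,"jaw":0},{"tx":4,"ty":-59,"tz":0,"roll":0,"jaw":0}]' >/dev/null
python3 -m pendant '[{"tx":4,"ty":-58,"tz":0,"roll":6.2,"jaw":0},{"tx":0,"ty":0,"tz":45,"roll":0,"jaw":0},{"tx":0,"ty":0,"tz":45,"roll":0,"jaw":0},{"tx":0,"ty":0,"tz":0,"roll":0,"jaw":0},{"tx":0,"ty":0,"tz":0,"roll":0,"jaw":0}]'
python3 - <<'E'
from h import *
s=observe();c=calibration("wrist");im=camera("wrist")[:,:,::-1].copy();cv2.imwrite("pics/w2.png",im)
hsv=cv2.cvtColor(im,cv2.COLOR_BGR2HSV);m=cv2.inRange(hsv,(50,120,60),(75,255,255))
n,l,st,ce=cv2.connectedComponentsWithStats(m);i=1+st[1:,4].argmax();ys,xs=np.nonzero(l==i)
P=ray(c,np.c_[xs,ys],.016)[:,:2];r=cv2.minAreaRect((P*1000).astype(np.float32));ct,v=fit_line(P)
print(st[i],r,ct,np.degrees(np.arctan2(v[1],v[0]))%180,s["tcp_pos"],tool(s),s["force"])
E
```

```text
time_s: 3.62
tcp_pos: [0.4467, -0.3518, 0.1428]
tcp_rot: [0.001, 0.17, 0.986, -0.0]
force: [-0.2, 0.2, -0.3]
grip_width: 0.0856
[ 305  158   27  120 3036] ((437.83734130859375, -354.3221130371094), (21.168193817138672, 102.90773010253906), 70.30623626708984) [ 0.43488259 -0.35326144] 160.2086363943371 [ 0.4467394  -0.35181427  0.14283333] (np.float64(160.4762311579638), np.float64(70.47622118394932)) [-0.17465598  0.24021612 -0.27015205]
```

View pics/w2.png

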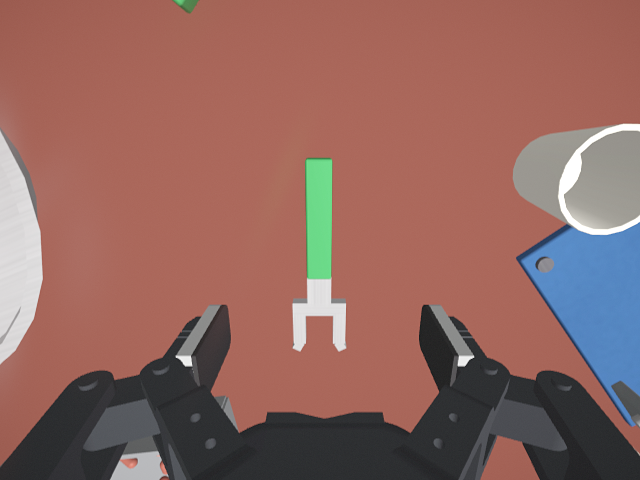

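The handle fills (305–332, 158–278) and is aligned with the tool. It is about 5 mm to the side of centre, so I'll correct that, then descend and grip.

```bash
python3 -m pendant '[{"tx":0,"ty":-5,"tz":45,"roll":0,"jaw":0},{"tx":0,"ty":0,"tz":50,"roll":0,"jaw":0},{"tx":0,"ty":0,"tz":30,"roll":0,"jaw":0},{"tx":0,"ty":0,"tz":10,"roll":0,"jaw":0},{"tx":0,"ty":0,"tz":0,"roll":0,"jaw":0}]' 60
python3 -m pendant '[{"tx":0,"ty":0,"tz":2,"roll":0,"jaw":255},{"tx":0,"ty":0,"tz":0,"roll":0,"jaw":255},{"tx":0,"ty":0,"tz":0,"roll":0,"jaw":255},{"tx":0,"ty":0,"tz":0,"roll":0,"jaw":255},{"tx":0,"ty":0,"tz":0,"roll":0,"jaw":255}]' 60
```

```text
time_s: 4.3
tcp_pos: [0.4449, -0.3572, 0.0075]
tcp_rot: [0.001, 0.17, 0.985, -0.0]
force: [-0.1, 0.2, 0.2]
grip_width: 0.0857
time_s: 4.92
tcp_pos: [0.4443, -0.357, 0.005]
tcp_rot: [0.0, 0.17, 0.985, -0.0]
force: [-1.5, 0.1, 5.8]
grip_width: 0.0203
```

```bash
python3 -m pendant '[{"tx":0,"ty":0,"tz":-35,"roll":0,"jaw":255},{"tx":0,"ty":0,"tz":-50,"roll":0,"jaw":255},{"tx":0,"ty":0,"tz":-50,"roll":0,"jaw":255},{"tx":16.4,"ty":55.4,"tz":0,"roll":0,"jaw":255},{"tx":16.4,"ty":55.4,"tz":0,"roll":0,"jaw":255}]'
python3 -m pendant '[{"tx":16.4,"ty":55.4,"tz":0,"roll":0,"jaw":255},{"tx":16.4,"ty":55.4,"tz":0,"roll":0,"jaw":255},{"tx":16.4,"ty":55.4,"tz":0,"roll":0,"jaw":255},{"tx":16.4,"ty":55.4,"tz":0,"roll":0,"jaw":255},{"tx":16.4,"ty":55.4,"tz":0,"roll":0,"jaw":255}]'
python3 -m pendant '[{"tx":0,"ty":0,"tz":0,"roll":7.8,"jaw":255},{"tx":0,"ty":0,"tz":0,"roll":7.8,"jaw":255},{"tx":0,"ty":0,"tz":0,"roll":7.8,"jaw":255},{"tx":0,"ty":0,"tz":0,"roll":0,"jaw":255},{"tx":0,"ty":0,"tz":0,"roll":0,"jaw":255}]'
python3 - <<'E'
from h import *
s=observe();print(s["tcp_pos"],tool(s),delta(s,.4667,.0473))
im=np.hstack([camera("wrist")[:,:,::-1][200:480,120:520],cv2.resize(camera("scene")[:,:,::-1][200:380,220:420],(400,360),interpolation=2)[:280]])
cv2.imwrite("pics/w3.png",im)
E
```

```text
time_s: 5.55
tcp_pos: [0.4502, -0.2402, 0.1398]
tcp_rot: [0.001, 0.171, 0.985, 0.0]
force: [1.7, 1.0, -2.2]
grip_width: 0.02
time_s: 6.18
tcp_pos: [0.4654, 0.0489, 0.1393]
tcp_rot: [-0.0, 0.17, 0.985, -0.0]
force: [1.3, -1.3, -2.5]
grip_width: 0.0202
time_s: 6.8
tcp_pos: [0.4656, 0.0471, 0.1392]
tcp_rot: [-0.0, 0.365, 0.931, -0.0]
force: [0.2, 0.3, -2.2]
grip_width: 0.0206
[0.4656495  0.04710798 0.13924278] (np.float64(137.15515797996247), np.float64(47.155159310808166)) [-0.6  0.9 -0. ]
```

View pics/w3.png

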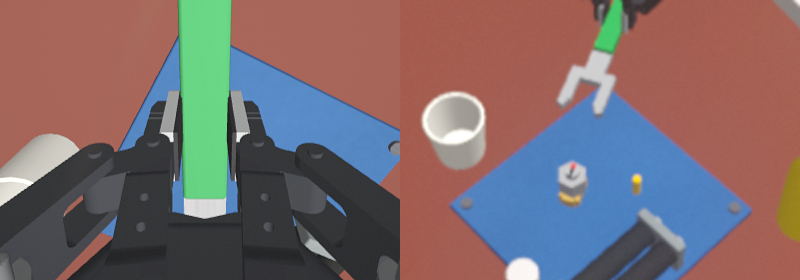

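```bash
python3 -m pendant '[{"tx":-0.6,"ty":0.9,"tz":50,"roll":0,"jaw":255},{"tx":0,"ty":0,"tz":50,"roll":0,"jaw":255},{"tx":0,"ty":0,"tz":22.5,"roll":0,"jaw":255},{"tx":0,"ty":0,"tz":0,"roll":0,"jaw":255},{"tx":0,"ty":0,"tz":0,"roll":0,"jaw":255}]'
python3 -m pendant '[{"tx":-10,"ty":0,"tz":0,"roll":0,"jaw":255},{"tx":-8,"ty":0,"tz":0,"roll":0,"jaw":255},{"tx":-6,"ty":0,"tz":0,"roll":0,"jaw":255},{"tx":0,"ty":0,"tz":0,"roll":0,"jaw":255}]'
python3 - <<'E'
from h import *
s=observe();print(s["tcp_pos"],tool(s),s["force"].round(1),s["wrist_torque"].round(2),delta(s,.5032,.0132))
im=camera("scene")[:,:,::-1];cv2.imwrite("pics/s4.png",cv2.resize(im[230:350,230:390],(800,600),interpolation=2))
E
```

```text
time_s: 7.52
tcp_pos: [0.4672, 0.0472, 0.017]
tcp_rot: [0.0, 0.366, 0.93, 0.0]
force: [-0.1, 0.4, -1.6]
grip_width: 0.0206
time_s: 8.02
tcp_pos: [0.485, 0.0305, 0.017]
tcp_rot: [0.0, 0.367, 0.93, 0.0]
force: [0.3, 0.9, -2.0]
grip_width: 0.0202
[0.48502004 0.03047215 0.01695986] (np.float64(136.95955534922444), np.float64(46.95956901222648)) [ 0.3  0.9 -2. ] [ 0.    0.09 -0.01] [-25.1  -0.2   0. ]
```

View pics/s4.png

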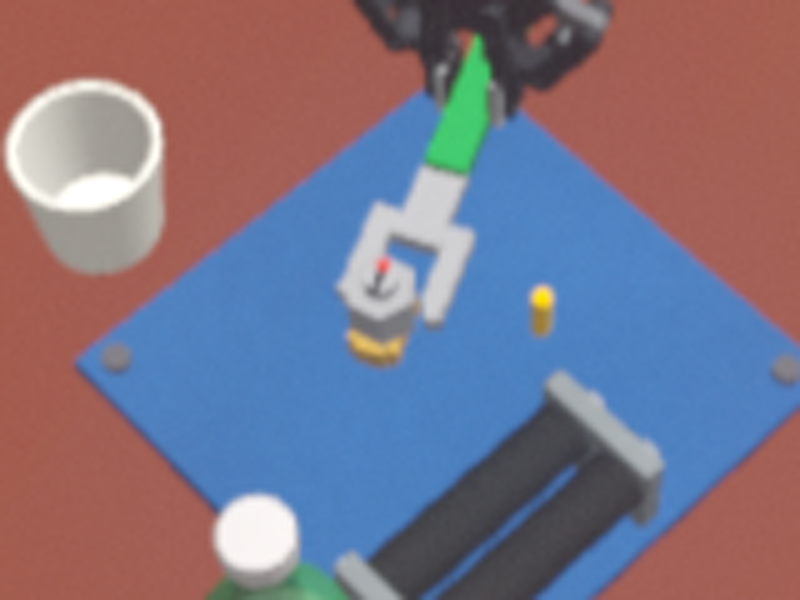

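The jaw mouth is just short of the collar and lined up with it, with tips near (345,290) and (430,325) in the crop. Sliding on.

```bash
python3 -m pendant '[{"tx":-5,"ty":0,"tz":0,"roll":0,"jaw":255},{"tx":-5,"ty":0,"tz":0,"roll":0,"jaw":255},{"tx":0,"ty":0,"tz":0,"roll":0,"jaw":255}]'
python3 -m pendant '[{"tx":-5,"ty":0,"tz":0,"roll":0,"jaw":255},{"tx":-5,"ty":0,"tz":0,"roll":0,"jaw":255},{"tx":0,"ty":0,"tz":0,"roll":0,"jaw":255}]'
```

```text
time_s: 8.45
tcp_pos: [0.4922, 0.0238, 0.0169]
tcp_rot: [0.0, 0.367, 0.93, -0.0]
force: [0.1, 0.0, -1.8]
grip_width: 0.0203
time_s: 8.82
tcp_pos: [0.4995, 0.0169, 0.0169]
tcp_rot: [0.0, 0.367, 0.93, -0.0]
force: [-0.3, -0.6, -3.1]
grip_width: 0.0204
```

```bash
python3 -m pendant '[{"tx":-4,"ty":0,"tz":0,"roll":0,"jaw":255},{"tx":0,"ty":0,"tz":0,"roll":0,"jaw":255}]'
python3 - <<'E'
from h import *
s=observe();print(s["tcp_pos"],tool(s),s["force"].round(1),s["wrist_torque"].round(2),delta(s,.5032,.0132))
im=camera("scene")[:,:,::-1];cv2.imwrite("pics/s5.png",cv2.resize(im[230:350,230:390],(800,600),interpolation=2))
E
```

```text
time_s: 9.07
tcp_pos: [0.5023, 0.0144, 0.0169]
tcp_rot: [0.0, 0.367, 0.93, 0.0]
force: [-0.2, -0.4, -1.8]
grip_width: 0.0201
[0.50225609 0.01440416 0.01685198] (np.float64(136.9903280825662), np.float64(46.99033073349726)) [-0.2 -0.4 -1.8] [ 0.07  0.01 -0.01] [-1.5 -0.2  0. ]
```

View pics/s5.png

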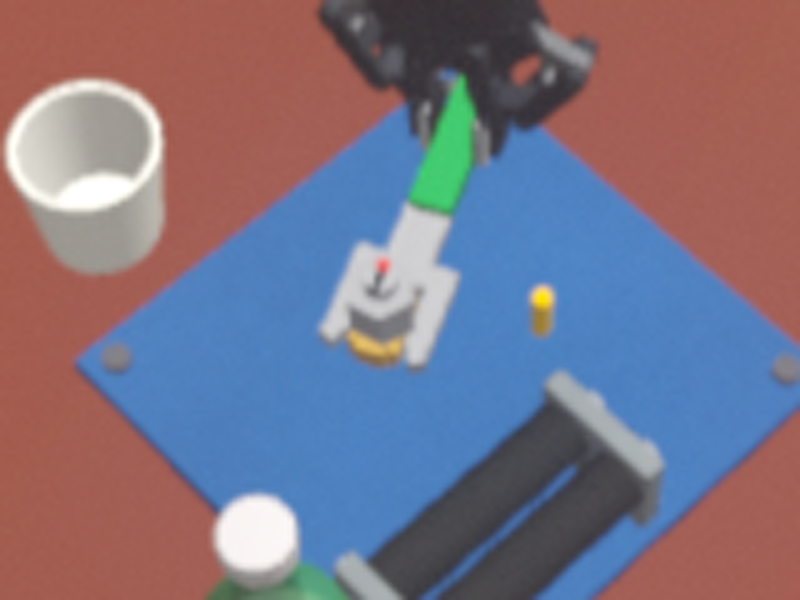

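It's fully on: the collar is between the jaw arms and the side forces are small. Swinging clockwise about the axis, R = 106 mm, 6° per row.

```bash
python3 -m pendant '[{"tx":-0.6,"ty":11.1,"tz":0,"roll":6,"jaw":255},{"tx":-0.6,"ty":11.1,"tz":0,"roll":6,"jaw":255},{"tx":-0.6,"ty":11.1,"tz":0,"roll":6,"jaw":255},{"tx":0,"ty":0,"tz":0,"roll":0,"jaw":255}]'
python3 - <<'E'
from h import *
s=observe();a=np.radians(tool(s)[0]);print(tool(s),s["force"].round(1),s["wrist_torque"].round(2),delta(s,.580+.106*np.cos(a),-.0584+.106*np.sin(a)))
E
python3 -m pendant '[{"tx":-0.6,"ty":11.1,"tz":0,"roll":6,"jaw":255},{"tx":-0.6,"ty":11.1,"tz":0,"roll":6,"jaw":255},{"tx":-0.6,"ty":11.1,"tz":0,"roll":6,"jaw":255},{"tx":0,"ty":0,"tz":0,"roll":0,"jaw":255}]'
python3 - <<'E'
from h import *
s=observe();a=np.radians(tool(s)[0]);print(tool(s),s["force"].round(1),s["wrist_torque"].round(2),delta(s,.580+.106*np.cos(a),-.0584+.106*np.sin(a)))
E
```

```text
time_s: 9.62
tcp_pos: [0.5276, 0.0353, 0.0165]
tcp_rot: [-0.0, 0.507, 0.862, -0.001]
force: [-1.2, -0.6, -2.4]
grip_width: 0.0203
(np.float64(119.08364012348726), np.float64(29.083665185285355)) [-1.2 -0.6 -2.4] [ 0.07  0.18 -0.07] [-1.4  0.2 -0. ]
time_s: 10.12
tcp_pos: [0.5591, 0.0466, 0.0165]
tcp_rot: [-0.0, 0.635, 0.773, -0.0]
force: [1.0, 0.5, -2.2]
grip_width: 0.0201
(np.float64(101.18485299752507), np.float64(11.184857553512932)) [ 1.   0.5 -2.2] [ 0.14 -0.    0.06] [-1.1  0.2 -0. ]
```

```bash
python3 -m pendant '[{"tx":-0.6,"ty":11.1,"tz":0,"roll":6,"jaw":255},{"tx":-0.6,"ty":11.1,"tz":0,"roll":6,"jaw":255},{"tx":-0.6,"ty":11.1,"tz":0,"roll":6,"jaw":255},{"tx":0,"ty":0,"tz":0,"roll":0,"jaw":255}]'
python3 -m pendant '[{"tx":0,"ty":3.7,"tz":0,"roll":2,"jaw":255},{"tx":0,"ty":0,"tz":0,"roll":0,"jaw":255}]'
python3 - <<'E'
from h import *
s=observe();a=np.radians(tool(s)[0]);print(tool(s),s["force"].round(1),s["wrist_torque"].round(2),delta(s,.580+.106*np.cos(a),-.0584+.106*np.sin(a)))
E
python3 -m pendant '[{"tx":0,"ty":2.8,"tz":0,"roll":1.5,"jaw":255},{"tx":0,"ty":0,"tz":0,"roll":0,"jaw":255}]'
python3 - <<'E'
from h import *
s=observe();a=np.radians(tool(s)[0]);print(tool(s),s["force"].round(1),s["wrist_torque"].round(2),delta(s,.580+.106*np.cos(a),-.0584+.106*np.sin(a)))
im=camera("top")
im=camera("scene")[:,:,::-1];cv2.imwrite("pics/s6.png",cv2.resize(im[230:350,230:390],(800,600),interpolation=2))
E
```

```text
time_s: 10.62
tcp_pos: [0.5925, 0.0475, 0.0166]
tcp_rot: [-0.0, 0.748, 0.664, -0.0]
force: [0.6, 0.6, -3.1]
grip_width: 0.0203
time_s: 10.88
tcp_pos: [0.5964, 0.047, 0.0169]
tcp_rot: [0.0, 0.76, 0.65, 0.0]
force: [2.1, 0.7, -3.3]
grip_width: 0.0202
(np.float64(81.06774492069027), np.float64(-8.932258543400584)) [ 2.1  0.7 -3.3] [ 0.19 -0.4   0.21] [-0.7  0.2 -0. ]
time_s: 11.12
tcp_pos: [0.5992, 0.0465, 0.0168]
tcp_rot: [0.0, 0.769, 0.639, 0.0]
force: [2.0, -0.0, -3.1]
grip_width: 0.0203
(np.float64(79.49937702100515), np.float64(-10.500622793923508)) [ 2.  -0.  -3.1] [ 0.21 -0.35  0.21] [-0.7  0.2  0. ]
```

View pics/s6.png

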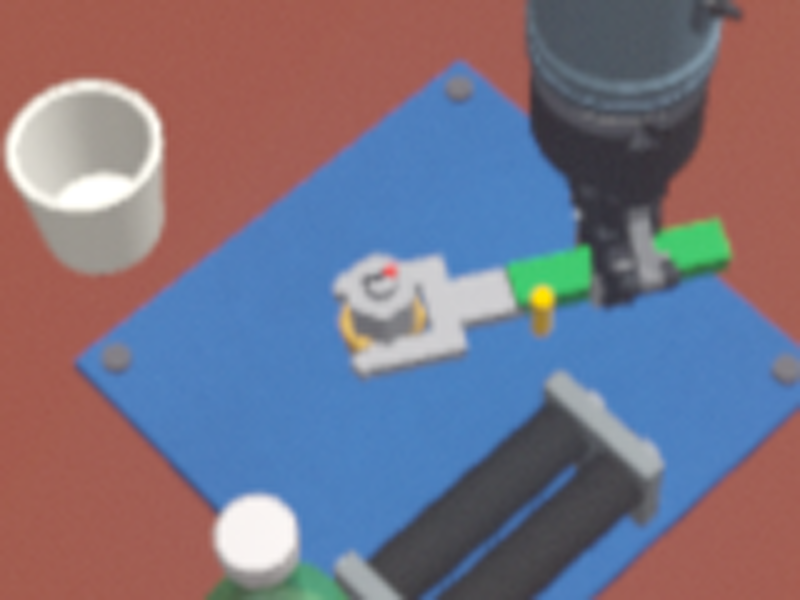

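The handle is all but at the pin, which is at (542,300) in the crop. I'll press on in small steps until contact shows.

```bash
python3 -m pendant '[{"tx":0,"ty":1.5,"tz":0,"roll":0.8,"jaw":255},{"tx":0,"ty":0,"tz":0,"roll":0,"jaw":255}]'
python3 -m pendant '[{"tx":0,"ty":1.5,"tz":0,"roll":0.8,"jaw":255},{"tx":0,"ty":0,"tz":0,"roll":0,"jaw":255}]'
python3 -c "
from h import *
s=observe();print(tool(s),s['force'].round(1),s['wrist_torque'].round(2))"
```

```text
time_s: 11.48
tcp_pos: [0.6002, 0.0464, 0.0167]
tcp_rot: [-0.0, 0.773, 0.634, -0.0]
force: [0.6, -0.2, -1.2]
grip_width: 0.0202
time_s: 11.72
tcp_pos: [0.6006, 0.0463, 0.0166]
tcp_rot: [-0.001, 0.777, 0.629, -0.001]
force: [-5.1, 2.0, 3.1]
grip_width: 0.0204
(np.float64(77.95983978053316), np.float64(-12.040181819040292)) [-5.1  2.   3.1] [0.32 0.94 0.82]
```

Contact: −5 N against the swing. Lowering onto the plate, releasing, then rising.

```bash
python3 -m pendant '[{"tx":0,"ty":0,"tz":1.2,"roll":0,"jaw":255},{"tx":0,"ty":0,"tz":0,"roll":0,"jaw":255}]'
python3 -m pendant '[{"tx":0,"ty":0,"tz":0,"roll":0,"jaw":0},{"tx":0,"ty":0,"tz":0,"roll":0,"jaw":0},{"tx":0,"ty":0,"tz":0,"roll":0,"jaw":0},{"tx":0,"ty":0,"tz":0,"roll":0,"jaw":0},{"tx":0,"ty":0,"tz":-10,"roll":0,"jaw":0}]'
python3 -m pendant '[{"tx":0,"ty":0,"tz":-40,"roll":0,"jaw":0},{"tx":0,"ty":0,"tz":-50,"roll":0,"jaw":0},{"tx":0,"ty":0,"tz":-50,"roll":0,"jaw":0},{"tx":0,"ty":0,"tz":0,"roll":0,"jaw":0},{"tx":0,"ty":0,"tz":0,"roll":0,"jaw":0}]'
python3 - <<'E'
from h import *
s=observe();c=calibration("wrist");im=camera("wrist")[:,:,::-1].copy();cv2.imwrite("pics/w7full.png",im)
np.savez("w7.npz",**{k:np.array(v) for k,v in c.items()})
print(s["tcp_pos"],tool(s),delta(s,.580,-.0584),proj(c,[[.58,-.0584,.052],[.6096,.0092,.04]]).round(1))
E
```

```text
time_s: 11.98
tcp_pos: [0.6006, 0.0463, 0.0154]
tcp_rot: [-0.001, 0.777, 0.629, -0.001]
force: [-4.4, 1.6, 2.1]
grip_width: 0.0203
time_s: 12.6
tcp_pos: [0.6015, 0.046, 0.0254]
tcp_rot: [-0.0, 0.778, 0.629, -0.001]
force: [0.4, -0.4, -0.6]
grip_width: 0.0854
time_s: 13.22
tcp_pos: [0.6017, 0.0463, 0.1656]
tcp_rot: [-0.0, 0.778, 0.629, 0.0]
force: [-0.7, -0.5, -0.8]
grip_width: 0.0854
[0.60172554 0.04633434 0.16561607] (np.float64(77.91505702915282), np.float64(-12.084936801149768)) [-1.07e+02  7.00e-01 -1.00e-01] [[324.9 347. ]
 [341.7 268.6]]
```

```bash
python3 -m pendant '[{"tx":-53.5,"ty":0.5,"tz":0,"roll":-10,"jaw":0},{"tx":-52.6,"ty":-9.5,"tz":0,"roll":-10,"jaw":0},{"tx":0,"ty":0,"tz":0,"roll":0,"jaw":0},{"tx":0,"ty":0,"tz":0,"roll":0,"jaw":0}]'
python3 - <<'E'
from h import *
s=observe();c=calibration("wrist");im=camera("wrist")[:,:,::-1].copy()
np.savez("w7.npz",**{k:np.array(v) for k,v in c.items()})
u,v=proj(c,[.58,-.0584,.04])[0].astype(int)
print(s["tcp_pos"],tool(s),delta(s,.580,-.0584),proj(c,[[.58,-.0584,.052],[.6096,.0092,.04]]).round(1),u,v)
u0,v0=max(u-100,0),min(max(v-100,0),330);print(u0,v0)
cv2.imwrite("pics/w7.png",cv2.resize(im[v0:v0+150,u0:u0+200],(800,600),interpolation=2))
E
```

```text
time_s: 13.78
tcp_pos: [0.5793, -0.0582, 0.1646]
tcp_rot: [-0.001, 0.657, 0.754, -0.0]
force: [0.3, -0.4, -0.1]
grip_width: 0.0854
[ 0.5793308  -0.05817288  0.16462117] (np.float64(97.82313975840096), np.float64(7.823229616511607)) [-0.3  0.6 -0. ] [[325.1 235.6]
 [374.6 153.9]] 325 231
225 131
```

View pics/w7.png

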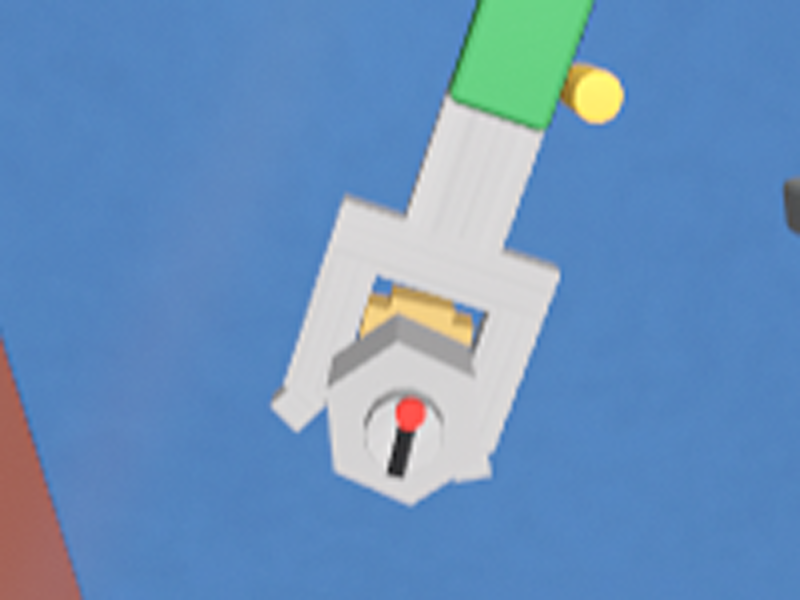

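The handle lies against the pin at (595,95) in the crop, and the jaw is on the flats. The nut's side flats are within about 3° of the tool's x, and the collar reads about 1.1 rad. Next I go down and grip the nut.

```bash
python3 -m pendant '[{"tx":0,"ty":0.5,"tz":50,"roll":-2.5,"jaw":0},{"tx":0,"ty":0,"tz":50,"roll":0,"jaw":0},{"tx":0,"ty":0,"tz":26,"roll":0,"jaw":0},{"tx":0,"ty":0,"tz":10,"roll":0,"jaw":0},{"tx":0,"ty":0,"tz":0,"roll":0,"jaw":0}]'
python3 -m pendant '[{"tx":0,"ty":0,"tz":0,"roll":0,"jaw":255},{"tx":0,"ty":0,"tz":0,"roll":0,"jaw":255},{"tx":0,"ty":0,"tz":0,"roll":0,"jaw":255},{"tx":0,"ty":0,"tz":0,"roll":0,"jaw":255},{"tx":0,"ty":0,"tz":0,"roll":0,"jaw":255}]' 70
python3 -c "
from h import *
s=observe();print(tool(s),s['force'].round(1),s['wrist_torque'].round(2),delta(s,.58,-.0584))"
```

```text
time_s: 14.45
tcp_pos: [0.5805, -0.0578, 0.0294]
tcp_rot: [-0.0, 0.64, 0.769, -0.0]
force: [-0.7, -0.4, -0.2]
grip_width: 0.0855
time_s: 15.08
tcp_pos: [0.5801, -0.0586, 0.0306]
tcp_rot: [-0.0, 0.64, 0.768, 0.0]
force: [-4.2, -0.1, 9.0]
grip_width: 0.0288
(np.float64(100.39196677426213), np.float64(10.391974759353554)) [-4.2 -0.1  9. ] [0.1  0.84 0.07] [ 0.2 -0.1  0. ]
```

```bash
python3 -m pendant '[{"tx":0.2,"ty":0,"tz":-1,"roll":0,"jaw":255},{"tx":0,"ty":0,"tz":0,"roll":7,"jaw":255},{"tx":0,"ty":0,"tz":0,"roll":7,"jaw":255},{"tx":0,"ty":0,"tz":0,"roll":0,"jaw":255}]'
python3 -c "
from h import *
s=observe();print(tool(s),s['force'].round(1),s['wrist_torque'].round(2),delta(s,.58,-.0584))"
python3 -m pendant '[{"tx":0,"ty":0,"tz":0,"roll":6,"jaw":255},{"tx":0,"ty":0,"tz":0,"roll":6,"jaw":255},{"tx":0,"ty":0,"tz":0,"roll":0,"jaw":255}]'
python3 -c "
from h import *
s=observe();print(tool(s),s['force'].round(1),s['wrist_torque'].round(2),delta(s,.58,-.0584))"
```

```text
time_s: 15.58
tcp_pos: [0.5803, -0.0586, 0.0307]
tcp_rot: [0.0, 0.729, 0.685, -0.0]
force: [-1.6, -0.6, 1.6]
grip_width: 0.0285
(np.float64(86.46239995451562), np.float64(-3.5376034479885803)) [-1.6 -0.6  1.6] [-0.14  0.16 -0.06] [ 0.2 -0.3 -0. ]
time_s: 15.95
tcp_pos: [0.5804, -0.0586, 0.0307]
tcp_rot: [0.0, 0.796, 0.606, -0.0]
force: [-1.4, -1.3, 1.6]
grip_width: 0.0285
(np.float64(74.56429750820526), np.float64(-15.435694327866138)) [-1.4 -1.3  1.6] [-0.24  0.11  0.03] [ 0.1 -0.4 -0. ]
```

```bash
python3 -m pendant '[{"tx":0,"ty":0,"tz":0,"roll":6,"jaw":255},{"tx":0,"ty":0,"tz":0,"roll":6,"jaw":255}]'
python3 - <<'E'
from h import *
s=observe();print(tool(s),s['force'].round(1),s['wrist_torque'].round(2),delta(s,.58,-.0584))
cv2.imwrite("pics/s8.png",cv2.resize(camera("scene")[:,:,::-1][230:350,230:390],(800,600),interpolation=2))
E
python3 -m pendant '[{"tx":0,"ty":0,"tz":0,"roll":6,"jaw":255},{"tx":0,"ty":0,"tz":0,"roll":6,"jaw":255}]'
python3 -c "
from h import *
s=observe();print(tool(s),s['force'].round(1),s['wrist_torque'].round(2),delta(s,.58,-.0584))"
```

```text
time_s: 16.2
tcp_pos: [0.5805, -0.0586, 0.0307]
tcp_rot: [0.0, 0.855, 0.519, 0.0]
force: [-0.7, -1.0, -0.7]
grip_width: 0.0288
(np.float64(62.469032763384426), np.float64(-27.53096372512511)) [-0.7 -1.  -0.7] [-0.43  0.06  0.4 ] [-0.  -0.6 -0. ]
time_s: 16.5
tcp_pos: [0.5806, -0.0587, 0.0307]
tcp_rot: [0.0, 0.904, 0.427, 0.0]
force: [-0.5, -1.2, -0.8]
grip_width: 0.0289
(np.float64(50.50869754605044), np.float64(-39.491297475111786)) [-0.5 -1.2 -0.8] [-0.46 -0.01  0.35] [-0.1 -0.7 -0. ]
```

The torque is now 0.35–0.40 N m, which is the nut's drag against a held collar. I'll keep going in steps and watch for the end stop.

```bash
T='from h import *
s=observe();print(tool(s),s["force"].round(1),s["wrist_torque"].round(2))'
python3 -m pendant '[{"tx":0,"ty":0,"tz":0,"roll":5,"jaw":255},{"tx":0,"ty":0,"tz":0,"roll":5,"jaw":255}]'>/dev/null
python3 -c "$T"
python3 -m pendant '[{"tx":0,"ty":0,"tz":0,"roll":4,"jaw":255},{"tx":0,"ty":0,"tz":0,"roll":4,"jaw":255}]'>/dev/null
python3 -c "$T"
```

```text
(np.float64(40.54338609803414), np.float64(-49.45661195284572)) [-0.2 -2.3 -0.9] [-0.49 -0.06  0.36]
(np.float64(32.5733954079949), np.float64(-57.426608893397365)) [-0.1 -2.5 -0.6] [-0.59 -0.11  0.4 ]
```

```bash
T='from h import *
s=observe();print(tool(s),s["force"].round(1),s["wrist_torque"].round(2))'
python3 -m pendant '[{"tx":0,"ty":0,"tz":0,"roll":4,"jaw":255},{"tx":0,"ty":0,"tz":0,"roll":0,"jaw":255}]'>/dev/null
python3 -c "$T"
python3 -m pendant '[{"tx":0,"ty":0,"tz":0,"roll":4,"jaw":255},{"tx":0,"ty":0,"tz":0,"roll":0,"jaw":255}]'>/dev/null
python3 -c "$T"
```

```text
(np.float64(28.617146349583514), np.float64(-61.382871453549186)) [ 1.  -3.1 -0.3] [-0.59 -0.25  0.12]
(np.float64(24.5821250501218), np.float64(-65.4179119666444)) [ 1.5 -3.5 -1.6] [-0.78 -0.32  0.1 ]
```

```bash
T='from h import *
s=observe();print(tool(s),s["force"].round(1),s["wrist_torque"].round(2),s["grip_width"])'
python3 -m pendant '[{"tx":0,"ty":0,"tz":0,"roll":3,"jaw":255}]'>/dev/null
python3 -c "$T"
python3 -m pendant '[{"tx":0,"ty":0,"tz":0,"roll":3,"jaw":255}]'>/dev/null
python3 -c "$T"
python3 -m pendant '[{"tx":0,"ty":0,"tz":0,"roll":3,"jaw":255}]'>/dev/null
python3 -c "$T"
```

```text
(np.float64(21.564476540113237), np.float64(-68.43556156017061)) [ 1.9 -3.7 -1.2] [-0.96 -0.39  0.36] 0.027994544840313978
(np.float64(18.535868930489436), np.float64(-71.46417895253518)) [ 1.5 -3.3 -1.6] [-0.9  -0.38  0.39] 0.028660444595643313
(np.float64(15.53613710475729), np.float64(-74.46391647154539)) [ 0.4 -4.7 -2. ] [-0.97 -0.36  0.39] 0.028211660512362086
```

```bash
T='from h import *
s=observe();print(tool(s),s["force"].round(1),s["wrist_torque"].round(2),s["grip_width"])'
python3 -m pendant '[{"tx":0,"ty":0,"tz":0,"roll":2.5,"jaw":255}]'>/dev/null
python3 -c "$T"
python3 -m pendant '[{"tx":0,"ty":0,"tz":0,"roll":2.5,"jaw":255}]'>/dev/null
python3 -c "$T"
python3 -m pendant '[{"tx":0,"ty":0,"tz":0,"roll":2,"jaw":255}]'>/dev/null
python3 -c "$T"
```

```text
(np.float64(13.043145528057634), np.float64(-76.95691787889525)) [ 2.  -5.1 -1.7] [-0.95 -0.4   0.39] 0.028334950004524816
(np.float64(10.547897628528279), np.float64(-79.45217301634489)) [ 2.  -3.9 -1.2] [-0.92 -0.38  0.42] 0.028446617868921095
(np.float64(8.501358668085764), np.float64(-81.49870174674194)) [ 3.4 -4.4 -2. ] [-1.13 -0.48  0.7 ] 0.028132310195113024
```

The torque is rising (0.70), which looks like the end stop. A little more.

```bash
T='from h import *
s=observe();print(tool(s),s["force"].round(1),s["wrist_torque"].round(2),s["grip_width"])'
python3 -m pendant '[{"tx":0,"ty":0,"tz":0,"roll":2,"jaw":255}]'>/dev/null
python3 -c "$T"
python3 -m pendant '[{"tx":0,"ty":0,"tz":0,"roll":2,"jaw":255},{"tx":0,"ty":0,"tz":0,"roll":0,"jaw":255}]'>/dev/null
python3 -c "$T"
```

```text
(np.float64(6.56217653102196), np.float64(-83.437869824463)) [ 1.7 -5.8 -1.8] [-1.26 -0.42  1.3 ] 0.028747046777676356
(np.float64(4.706733507154996), np.float64(-85.29327414599439)) [ 2.3 -4.6 -1.3] [-1.23 -0.4   1.58] 0.02846683024708479
```

Hard end: the torque climbs about 0.3 N m per degree, to 1.58. I'll ease off slightly, release, rise and check.

```bash
python3 -m pendant '[{"tx":0,"ty":0,"tz":0,"roll":-2,"jaw":255},{"tx":0,"ty":0,"tz":0,"roll":0,"jaw":0},{"tx":0,"ty":0,"tz":0,"roll":0,"jaw":0},{"tx":0,"ty":0,"tz":0,"roll":0,"jaw":0},{"tx":0,"ty":0,"tz":0,"roll":0,"jaw":0}]'
python3 -m pendant '[{"tx":0,"ty":0,"tz":-20,"roll":0,"jaw":0},{"tx":0,"ty":0,"tz":-50,"roll":0,"jaw":0},{"tx":0,"ty":0,"tz":-60,"roll":0,"jaw":0},{"tx":0,"ty":0,"tz":-30,"roll":0,"jaw":0},{"tx":0,"ty":0,"tz":0,"roll":0,"jaw":0}]'
python3 -m pendant '[{"tx":0,"ty":0,"tz":0,"roll":0,"jaw":0}]'
python3 - <<'E'
from h import *
s=observe();c=calibration("wrist");im=camera("wrist")[:,:,::-1].copy();cv2.imwrite("pics/w9full.png",im)
np.savez("w9.npz",**{k:np.array(v) for k,v in c.items()})
u,v=proj(c,[.59,-.03,.03])[0].astype(int);u0,v0=max(u-100,0),min(max(v-75,0),330);print(tool(s),u0,v0,s["force"].round(1))
cv2.imwrite("pics/w9.png",cv2.resize(im[v0:v0+150,u0:u0+200],(800,600),interpolation=2))
E
```

```text
time_s: 19.25
tcp_pos: [0.5803, -0.058, 0.0306]
tcp_rot: [-0.0, 0.998, 0.056, -0.0]
force: [0.1, 0.4, 0.1]
grip_width: 0.085
time_s: 19.88
tcp_pos: [0.5818, -0.059, 0.1942]
tcp_rot: [0.0, 0.998, 0.056, 0.003]
force: [-0.6, 0.3, 0.0]
grip_width: 0.0849
time_s: 20.0
tcp_pos: [0.58, -0.058, 0.1906]
tcp_rot: [-0.0, 0.998, 0.056, -0.0]
force: [0.1, 0.7, -0.7]
grip_width: 0.0855
(np.float64(6.405163531991324), np.float64(-83.59484849738081)) 195 131 [ 0.1  0.7 -0.7]
```

View pics/w9.png

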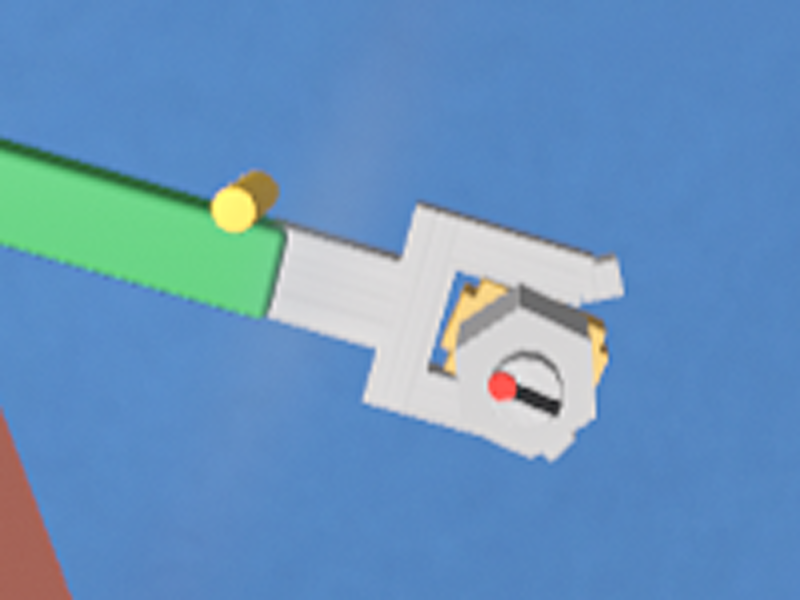

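```bash
python3 -c "
from station import *
print(job_done())"
```

```text
the job is handed in; nothing more can be done
None
```

The job is done and handed in at about 20 s of the 67 s allowed. I slid the smaller green-handled spanner onto the collar's flats and swung it clockwise about 58° until its handle met the yellow pin. I left it lying there and turned the locknut clockwise about 94° to its hard end.

**Last checks**
- **Locknut:** the torque held at the expected 0.35–0.4 N m drag, then rose steeply to 1.58 N m at the hard end. The nut's turn was inferred from the gripper's rotation and this torque rise, not measured in a picture.
- **Collar:** in the final wrist picture the spanner is still on the flats with its handle against the pin. The red dot gives the collar at about 1.28 rad, inside the 1.0–1.45 range.
- **Forces:** the highest reading I saw was about 10 N.
- **Bystanders:** I kept clear of the tub, bottle, mug and spray bottle, but took no final picture to check them.

My first move call was refused because rows need all five keys; nothing moved then. No other check failed or disagreed.

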